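Set out the padlock range on the display plinth

TASK

Set out the range of brass padlocks on the shop's display plinth: the largest already stands at one end, so stand the other four on the row of grey pads beside it, one to a pad, falling in size from the large one to the smallest at the far end. Each stands upright in the middle of its pad, squarely in line with the plinth like the large one. Leave the large one where it is, and do not tip any padlock over.

Things in the scene. Friction and masses are not known exactly. Their poses are not given: they have to be found in the camera images.
- padlock_60: loose brass padlock with a shut steel shackle, standing upright on its flat underside: plain block 60 wide (along its y), 20 thick (along its x) and 48 high, the shackle rising 32 above the block in the middle of its thickness (80 high in all). Front and back look alike. Origin: centre of the underside, z up. The only 60 mm wide one; about 0.45 kg. The block is gripped across its 20 mm thickness
- padlock_50: loose brass padlock with a shut steel shackle, standing upright on its flat underside: plain block 50 wide (along its y), 18 thick (along its x) and 41 high, the shackle rising 27 above the block in the middle of its thickness (68 high in all). Front and back look alike. Origin: centre of the underside, z up. The only 50 mm wide one; about 0.3 kg. The block is gripped across its 18 mm thickness
- padlock_40: loose brass padlock with a shut steel shackle, standing upright on its flat underside: plain block 40 wide (along its y), 16 thick (along its x) and 34 high, the shackle rising 22 above the block in the middle of its thickness (56 high in all). Front and back look alike. Origin: centre of the underside, z up. The only 40 mm wide one; about 0.16 kg. The block is gripped across its 16 mm thickness
- padlock_30: loose brass padlock with a shut steel shackle, standing upright on its flat underside: plain block 30 wide (along its y), 14 thick (along its x) and 27 high, the shackle rising 17 above the block in the middle of its thickness (44 high in all). Front and back look alike. Origin: centre of the underside, z up. The only 30 mm wide one; about 0.08 kg. The block is gripped across its 14 mm thickness
- padlock_70: the largest padlock, of the same kind, loose, 70 wide (y), 23 thick (x), block 55 high, 93 high in all; it already stands at one end of the plinth, to the left or to the right, and stays there. Origin: centre of the underside, z up
- pad_a: one of four identical grey pads fixed in one row on top of the plinth, 74 along the row (its y), 48 across (its x), 3 thick; the pads are 88 apart centre to centre, and the padlock at the end stands 88 from the pad next to it. The letter says nothing of its place in the row. Origin: centre of the pad's underside, its top 3 above; axes parallel to the plinth's
- pad_b: one of four identical grey pads fixed in one row on top of the plinth, 74 along the row (its y), 48 across (its x), 3 thick; the pads are 88 apart centre to centre, and the padlock at the end stands 88 from the pad next to it. The letter says nothing of its place in the row. Origin: centre of the pad's underside, its top 3 above; axes parallel to the plinth's
- pad_c: one of four identical grey pads fixed in one row on top of the plinth, 74 along the row (its y), 48 across (its x), 3 thick; the pads are 88 apart centre to centre, and the padlock at the end stands 88 from the pad next to it. The letter says nothing of its place in the row. Origin: centre of the pad's underside, its top 3 above; axes parallel to the plinth's
- pad_d: one of four identical grey pads fixed in one row on top of the plinth, 74 along the row (its y), 48 across (its x), 3 thick; the pads are 88 apart centre to centre, and the padlock at the end stands 88 from the pad next to it. The letter says nothing of its place in the row. Origin: centre of the pad's underside, its top 3 above; axes parallel to the plinth's
- plinth: fixed dark wooden display plinth, 540 long (its y), 80 deep (its x), 30 high; the row of pads runs along the middle of its top, the largest padlock at one end and a blank clear ticket holder (60 wide, about 62 high, fixed) at the other end, 88 beyond the last pad. Origin: centre of its underside, z up
Mind the look-alikes: they are no part of the job. What is shaped like the padlock_70 but blue is not meant.

How it is judged:
By the outcome, as a careful person would: the job done as asked, in the order asked, and still so for the second after the job is handed in, with the robot touching nothing.
It also fails if it takes over 93 s, if anything falls off the work surface, if the arm or the gripper's body presses on something with over 40 N, if the wrist force passes 120 N, or if a joint passes its speed limit or range.

ROBOT

A 6-joint arm with a two-finger parallel gripper is mounted at the origin on the work surface. World frame = base frame: x ahead of the robot, y to its left, z up, the work surface at z = 0. Lengths are in mm, angles in rad, forces in N, time in s.
With the tool pointing down it reaches from about 350 to 875 mm from the base axis. Payload 4.2 kg.
Tool frame: the origin (TCP) lies at the very end of the fingers, on their centre line; the grasp point (between the pads) lies 19 mm behind it (pinch_z is the distance from the TCP to the grasp point, in mm); z points along the fingers, y is the line along which they close (so a half turn about z gives the same grasp; the last joint's range is limited). The gripper opens to 85 mm and grips with 20 to 120 N. Pads are 22 mm wide; open, the fingers measure 114 mm over their backs; the gripper's body (76 mm by 85 mm) begins 54 mm behind the grasp point. The pads swing forward as they close: fully open they stand 13 mm farther back than shut.
Start: joints at [1.599, 0.385, 0.008, 0, -1.194, -0.259], TCP at [142.941, 608.414, 231.312] pointing down, gripper open.
Joint ranges: [-3.14, 3.14], [-1.21, 2.06], [-1.07, 1.41], [-3.16, 2.05], [-2.99, -0.16], [-3.1, 3.1]. Speed limits (rad/s): [2.79, 2.79, 3.14, 3.14, 3.14, 3.14].

INTERFACE

Orientations are given as a unit quaternion [x, y, z, w].
In Python, from bench import * gives the robot as it stands.
- The arm moves only by the tool arm_command, never from a script. Its argument "steps" is one flat list of numbers, 4 for each row, row after row: the shift along the tool's x, y, z in m, then the turn about the tool's z in rad. In form: [tx, ty, tz, roll, tx, ty, tz, roll, ...]. A call has 1 to 20 rows; each row shifts and turns the commanded pose from where the row before left it, along the tool's axes as they then stand; what a row does not reach is not made up. A row lasts 1/8 s, in which the tool goes at most 62.5 mm and 10.7 degrees, less where a joint would pass 70% of its speed; a pose out of reach is approached as far as the arm can. A call with a gripper value outside its range is refused whole. "grip" is the finger opening in m, from 0 to 0.0854, set as the call begins (left out, the last holds). The fingers move at their own pace and stop on an object; the grip force is fixed at half the most. Time passes only in rows, so rows that do not move let the fingers close. It gives the time, the measured TCP pose, the force, the opening and the grip force at its end, in the units of the state.
- read_state(): the state, without advancing time (a new reading comes with each control period).
- get_image(name): name is "scene" or "top"; returns the picture (400x640x3 uint8, red, green, blue); there is no depth.
- get_calibration(name): a dict with "camera_matrix" (3x3 intrinsics, pixels), "cam_to_world" (4x4, takes a point from camera to world coordinates). Camera axes: x right, y down, z forward; pixel columns grow to the right and rows downward; lengths in mm; the calibration is good to about 2 mm. A picture is of the moment at which its call begins. get_calibration takes no time and is no camera call.
- job_done(): hands the job in; it is judged then, once.
The state is a dict: "clock": time; "joints": joint angles; "joint_vel": joint speeds; "joint_efforts": joint torques, N m; "position": TCP position; "ee_rot": TCP orientation; "contact_force": force on the tool from outside, world axes, zero at the start; "wrist_torque": the same for the moment, N m; "gripper_width": finger opening in mm; "grasp_force": force on a finger pad.
Only numpy, scipy, OpenCV 4.12 (cv2) and the standard library are available. Lean on these libraries where they do the work, as an engineer would, in place of code of your own. Each camera call takes 0.05 s, during which the arm holds its last target. There are 200 camera calls.

## Working session

There is one attempt and no reset: what is moved stays moved. The work goes in short steps, Python scripts to look and compute and a tool call to move; the robot and the scene stay as the last step left them, time stands still between calls to the robot, and variables do not carry over. Pictures are saved under pics/ and viewed, at most 14 in all, crops included, and the job is handed in when it is done.

Besides the shell and the picture viewer there is one more tool, called after "Emit:" as name(argument=value, ...) on one line, values as JSON. arm_command: Moves the arm, as the interface text tells. Its arguments: {"type":"object","properties":{"steps":{"type":"array","items":{"type":"number"}},"grip":{"type":"number"}},"required":["steps"]}

```bash
ls; mkdir -p pics; python3 - <<'E'
from bench import *
import cv2,json
s=read_state();print({k:s[k] for k in('clock','position','ee_rot','gripper_width')})
for n in('scene','top'):
    im=get_image(n);cv2.imwrite(f'pics/{n}0.png',im[...,::-1]);c=get_calibration(n)
    print(n,c['camera_matrix'],c['cam_to_world'])
E
```

```text
pics
{'clock': 0.0, 'position': array([142.83983641, 607.85246981, 230.23266809]), 'ee_rot': array([ 9.93336387e-01, -1.15245938e-01, -7.43164816e-05,  1.09084178e-03]), 'gripper_width': 85.58337504484014}
scene [[390.52485006   0.         318.16672666]
 [  0.         390.52485006 197.77074038]
 [  0.           0.           1.        ]] [[-7.17471690e-01  4.26221359e-01 -5.50971621e-01  9.82024081e+02]
 [ 6.96571027e-01  4.44455828e-01 -5.63247566e-01  4.68248588e+02]
 [ 4.81440492e-03 -7.87905051e-01 -6.15777924e-01  5.44718829e+02]
 [ 0.00000000e+00  0.00000000e+00  0.00000000e+00  1.00000000e+00]]
top [[432.02303551   0.         317.27389338]
 [  0.         432.02303551 206.09361   ]
 [  0.           0.           1.        ]] [[-9.58640014e-03 -9.89951245e-01  1.41083783e-01  3.97044167e+02]
 [-9.99949318e-01  9.92447567e-03  1.69284343e-03 -2.35836553e+00]
 [-3.07601503e-03 -1.41060405e-01 -9.89996212e-01  1.14922278e+03]
 [ 0.00000000e+00  0.00000000e+00  0.00000000e+00  1.00000000e+00]]
```

View pics/top0.png

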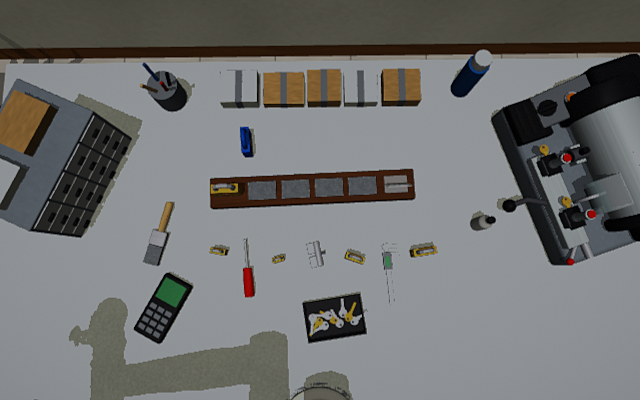

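View pics/scene0.png

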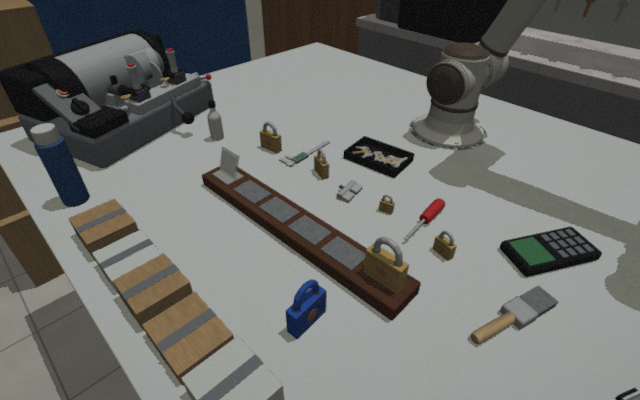

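The top view shows the plinth at (313,188), with padlock_70 at its left end (225,187) and the four pads at (262–363, 187). The loose locks are at (219,250), (279,258), (355,256) and (424,250). The scene view shows the same locks at (445,245), (386,204), (321,164) and (270,137). I'll look closer at the brass blobs.

```bash
cat > h.py <<'E'
from bench import *
import cv2, numpy as np
def cal(n):
    c=get_calibration(n);return np.array(c['camera_matrix']),np.array(c['cam_to_world'])
def ray(n,uv):
    K,T=cal(n);uv=np.atleast_2d(uv).astype(float)
    d=np.c_[uv,np.ones(len(uv))]@np.linalg.inv(K).T@T[:3,:3].T
    return T[:3,3],d
def onplane(n,uv,z):
    o,d=ray(n,uv);return (o+d*((z-o[2])/d[:,2])[:,None])
def proj(n,P):
    K,T=cal(n);p=(np.atleast_2d(P)-T[:3,3])@T[:3,:3]@K.T;return p[:,:2]/p[:,2:]
def tri(ua,ub):
    o1,d1=ray('top',ua);o2,d2=ray('scene',ub);d1=d1[0];d2=d2[0]
    s=np.linalg.lstsq(np.c_[d1,-d2],o2-o1,rcond=None)[0]
    a,b=o1+s[0]*d1,o2+s[1]*d2;return (a+b)/2,np.linalg.norm(a-b)
def crop(im,c,w,h,k):
    x,y=c;return cv2.resize(im[y-h:y+h,x-w:x+w],None,fx=k,fy=k,interpolation=cv2.INTER_CUBIC)
E
python3 - <<'E'
import cv2,numpy as np
from h import crop
t=cv2.imread('pics/top0.png');s=cv2.imread('pics/scene0.png')
T=[crop(t,c,20,15,10)[:, :] for c in[(424,250),(355,256),(219,250),(279,258)]]
S=[crop(s,c,20,15,10) for c in[(270,137),(321,164),(445,245),(386,204)]]
for n,L in(('tz',T),('sz',S)):
    cv2.imwrite(f'pics/{n}.png',np.vstack([np.hstack(L[:2]),np.hstack(L[2:])]))
E
```

```text
(no output)
```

View pics/tz.png

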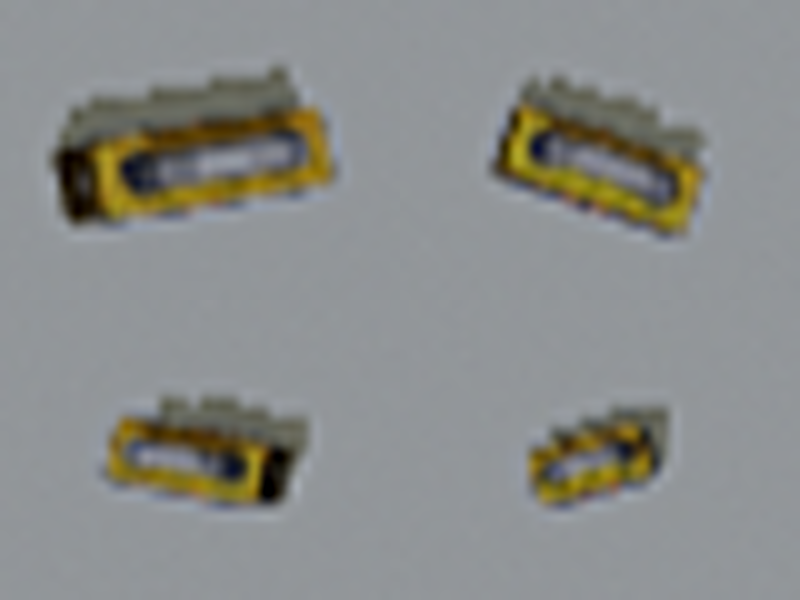

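View pics/sz.png

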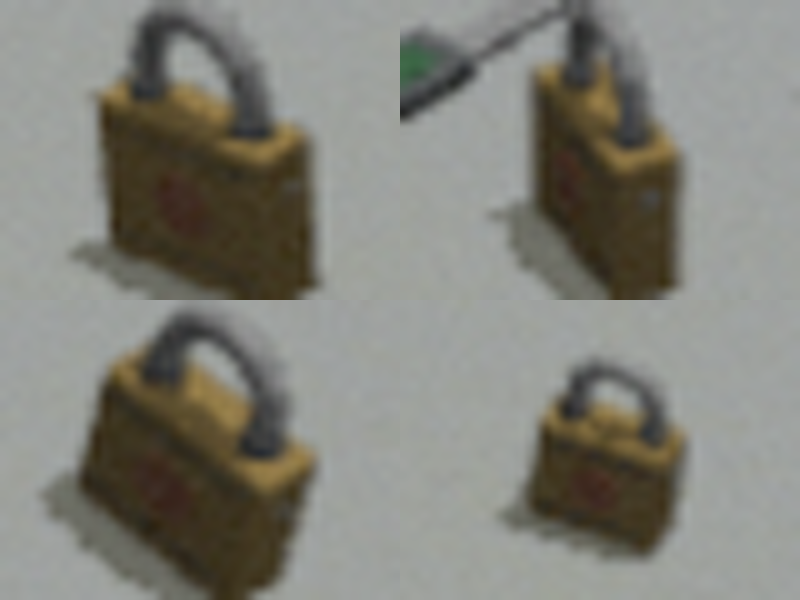

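The crops show bright yellow block tops in the top view. In the scene view the diagonal corners of each top face are visible, for example (100,93)-(308,132) for the 60 lock. Next: poses from the top-face rectangles, heights from the two views, and the plinth and pads.

```bash
python3 - <<'E'
from h import *
t=cv2.imread('pics/top0.png');k=6
def ycomp(c,w=22,h=16):
    x,y=c;im=crop(t,c,w,h,k);hsv=cv2.cvtColor(im,cv2.COLOR_BGR2HSV)
    m=cv2.inRange(hsv,(15,120,95),(35,255,255))
    n,l,st,_=cv2.connectedComponentsWithStats(m)
    pts=np.vstack([np.argwhere(l==i)[:,::-1] for i in range(1,n) if st[i,4]>60])
    return (pts+.5)/k-.5+np.array([x-w,y-h])
for nm,c,H,sc in((60,(424,250),48,(250+20.35,122+11.2-.5)),(50,(355,256),41,(301+20.25,149+10.6)),(40,(219,250),34,(425+20.7,230+10.7)),(30,(279,258),27,(366+20.9,189+12.1)),(70,(225,187),88,None)):
    p=ycomp(c);P=onplane('top',p,H)[:,:2].astype(np.float32)
    (cx,cy),(w,h),a=cv2.minAreaRect(P);b=cv2.boxPoints(((cx,cy),(w,h),a))
    e=max((b[1]-b[0],b[2]-b[1]),key=np.linalg.norm);ang=np.arctan2(-e[0],e[1]);ang=(ang+np.pi/2)%np.pi-np.pi/2
    print(nm,'c',round(cx,1),round(cy,1),'wh',round(w,1),round(h,1),'yaw(deg, of y axis)',round(np.degrees(ang),1))
    if sc: 
        q,g=tri(proj('top',[cx,cy,H]),np.array([sc]));print('   tri',q.round(1),'gap',round(g,1))
# plinth & pads in top
c=(313,188);w,h=112,30
im=crop(t,c,w,h,4);hsv=cv2.cvtColor(im,cv2.COLOR_BGR2HSV)
cv2.imwrite('pics/pl.png',crop(t,c,112,30,3.5))
x0,y0=c[0]-w,c[1]-h
g=cv2.inRange(hsv,(0,0,60),(180,60,125))
n,l,st,ce=cv2.connectedComponentsWithStats(cv2.morphologyEx(g,cv2.MORPH_OPEN,np.ones((9,9))))
for i in range(1,n):
    if 3000<st[i,4]<12000:
        p=(np.argwhere(l==i)[:,::-1]+.5)/4-.5+[x0,y0];P=onplane('top',p,33)[:,:2].astype(np.float32)
        r=cv2.minAreaRect(P);print('pad',np.round(r[0],1),np.round(r[1],1),round(r[2],1),st[i])
m=cv2.inRange(hsv,(0,70,20),(14,255,130))|cv2.inRange(hsv,(170,70,20),(180,255,130))
p=(np.argwhere(m>0)[:,::-1]+.5)/4-.5+[x0,y0]
r=cv2.minAreaRect(onplane('top',p,30)[:,:2].astype(np.float32));print('plinth',r)
E
```

```text
60 c 436.8 -271.5 wh 19.9 59.0 yaw(deg, of y axis) 8.2
   tri [ 436.3 -270.9   48.9] gap 1.1
50 c 421.9 -94.1 wh 49.3 18.7 yaw(deg, of y axis) -19.3
   tri [422.  -94.3  40.5] gap 0.3
40 c 443.1 258.1 wh 39.4 15.8 yaw(deg, of y axis) -10.4
   tri [443.  258.6  33. ] gap 0.5
30 c 420.7 103.5 wh 14.6 30.1 yaw(deg, of y axis) 15.8
   tri [420.6 103.8  26.4] gap 0.5
70 c 596.2 232.4 wh 23.8 68.1 yaw(deg, of y axis) 1.9
pad [ 613.9 -205.9] [46.5 60.2] 0.9 [ 732   69   94   71 4957]
pad [ 610.2 -118.3] [49.  74.4] 2.6 [ 587   74  117   74 7918]
pad [607.  -30.4] [49.2 74.3] 1.3 [ 455   79  115   76 8024]
pad [603.8  57.1] [49.4 74.3] 2.2 [ 321   85  115   78 7988]
pad [600.3 146.2] [48.9 74.4] 0.4 [ 186   92  114   75 7924]
plinth ((603.9237060546875, 13.818817138671875), (81.1818618774414, 537.2132568359375), 2.163242816925049)
```

View pics/pl.png

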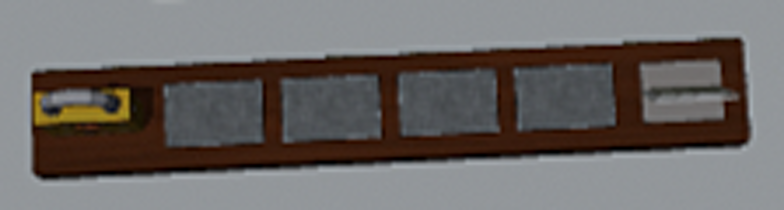

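The pads lie on a clean row with yaw 2.14°: P1 (600.4,145.6), P2 (603.7,57.6), P3 (607.0,-30.3), P4 (610.3,-118.3). The picture confirms padlock_70 at the left end and the ticket holder at the right. I'll check the pad height across two views and start moving.

```bash
cat > go.py <<'E'
import sys
from h import *
from scipy.spatial.transform import Rotation as R
def go(x,y,z,th):  # th = lock yaw in deg; tool yaw = th-90
    s=read_state();r=R.from_quat(s['ee_rot']);p=np.array(s['position'])
    tx=r.apply([1,0,0]);psi=np.degrees(np.arctan2(tx[1],tx[0]))
    d=r.inv().apply(np.array([x,y,z])-p);roll=-((th-90-psi+180)%360-180)
    print('t',round(s['clock'],2),'p',p.round(1),'psi',round(psi,1),'shift',d.round(1),'roll deg',round(roll,1),'rad',round(np.radians(roll),3))
if __name__=='__main__': 
    a=list(map(float,sys.argv[1:]))
    for i in range(0,len(a),4): go(*a[i:i+4])
E
python3 go.py 500 150 231 8.2 ; python3 - <<'E'
from h import *
c=np.array([[600.4,145.6],[610.3,-118.3]])
s=cv2.imread('pics/scene0.png')
hsv=cv2.cvtColor(s,cv2.COLOR_BGR2HSV)
g=cv2.morphologyEx(cv2.inRange(hsv,(0,0,50),(180,70,130)),cv2.MORPH_OPEN,np.ones((3,3)))
n,l,st,ce=cv2.connectedComponentsWithStats(g)
for nm,c in(('P2',(603.7,57.6)),('P3',(607,-30.3)),('P4',(610.3,-118.3))):
    pr=proj('scene',[*c,33])[0];i=l[int(pr[1]),int(pr[0])]
    pts=np.argwhere(l==i)[:,::-1].astype(np.float32);a=cv2.minAreaRect(pts)
    M=cv2.moments(cv2.approxPolyDP(cv2.convexHull(pts),2,True));cc=(M['m10']/M['m00'],M['m01']/M['m00'])
    q,gap=tri(proj('top',[*c,33]),np.array([cc]));print(nm,pr.round(1),np.round(cc,1),st[i][4],q.round(1),round(gap,1))
E
```

```text
t 0.1 p [142.9 607.9 230.3] psi -13.2 shift [4.525e+02 3.640e+02 1.000e-01] roll deg 68.6 rad 1.197
P2 [309.3 228.5] [309.2 229.3] 698 [604.1  57.7  31.2] 0.1
P3 [278.9 208.4] [279.8 209.2] 577 [606.6 -29.7  31.2] 2.0
P4 [251.9 190.4] [252.2 191.4] 490 [ 610.4 -118.2   30.5] 1.0
```

Emit:
arm_command(steps=[0.0348, 0.028, 0, 0, 0.0348, 0.028, 0, 0, 0.0348, 0.028, 0, 0, 0.0348, 0.028, 0, 0, 0.0348, 0.028, 0, 0, 0.0348, 0.028, 0, 0, 0.0348, 0.028, 0, 0, 0.0348, 0.028, 0, 0, 0.0348, 0.028, 0, 0, 0.0348, 0.028, 0, 0, 0.0348, 0.028, 0, 0, 0.0348, 0.028, 0, 0, 0.0348, 0.028, 0, 0, 0, 0, 0, 0.171, 0, 0, 0, 0.171, 0, 0, 0, 0.171, 0, 0, 0, 0.171, 0, 0, 0, 0.171, 0, 0, 0, 0.171, 0, 0, 0, 0.171])

```text
clock: 2.6
position: [499.7, 150.4, 230.8]
ee_rot: [0.754, -0.657, -0.0, 0.0]
contact_force: [-1.5, -0.3, 0.1]
gripper_width: 85.5
grasp_force: 0.0
```

```bash
python3 go.py 436.5 -271.2 150 8.2
```

```text
t 2.6 p [499.7 150.4 230.8] psi -82.1 shift [409.  120.2  81.1] roll deg -0.3 rad -0.006
```

Emit:
arm_command(steps=[0.0341, 0.01, 0.0067, 0, 0.0341, 0.01, 0.0067, 0, 0.0341, 0.01, 0.0067, 0, 0.0341, 0.01, 0.0067, 0, 0.0341, 0.01, 0.0067, 0, 0.0341, 0.01, 0.0067, 0, 0.0341, 0.01, 0.0067, 0, 0.0341, 0.01, 0.0067, 0, 0.0341, 0.01, 0.0067, 0, 0.0341, 0.01, 0.0067, 0, 0.0341, 0.01, 0.0067, 0, 0.0341, 0.01, 0.0067, 0, 0, 0, 0, 0, 0, 0, 0, 0], grip=0.06)

```text
clock: 4.35
position: [439.4, -271.3, 150.7]
ee_rot: [0.756, -0.655, -0.0, 0.0]
contact_force: [-0.2, 0.6, -0.1]
gripper_width: 60.0
grasp_force: 0.0
```

```bash
python3 go.py 436.5 -271.2 15 8.2
```

```text
t 4.35 p [ 439.4 -271.3  150.7] psi -81.8 shift [ -0.5   2.8 135.7] roll deg -0.0 rad -0.0
```

Emit:
arm_command(steps=[-0.0005, 0.0028, 0, 0, 0, 0, 0.03, 0, 0, 0, 0.03, 0, 0, 0, 0.03, 0, 0, 0, 0.025, 0, 0, 0, 0.02, 0, 0, 0, 0, 0])

```text
clock: 5.22
position: [436.0, -270.5, 15.0]
ee_rot: [0.756, -0.654, -0.001, 0.001]
contact_force: [0.2, 0.4, 0.3]
gripper_width: 60.0
grasp_force: 0.0
```

```bash
python3 go.py 436.5 -271.2 15 8.2; python3 -c "
from h import *
cv2.imwrite('pics/g60.png',crop(get_image('scene')[...,::-1],(275,130),60,50,5))"
```

```text
t 5.22 p [ 436.  -270.5   15. ] psi -81.7 shift [ 0.8 -0.4 -0. ] roll deg 0.1 rad 0.001
```

View pics/g60.png

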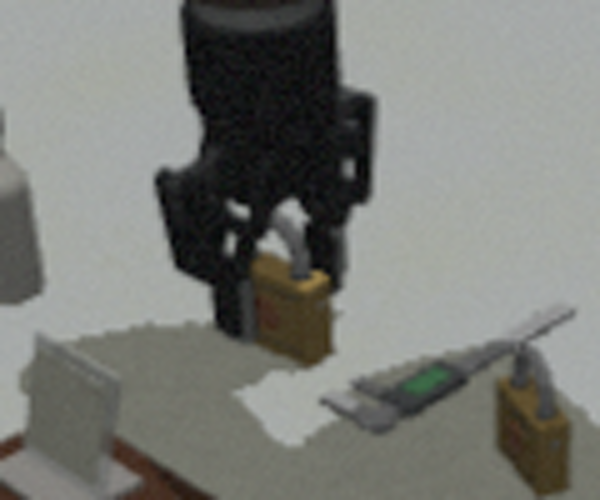

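The fingers straddle the 60 lock (crop ~(290,310)), with the shackle clear below the body. Closing.

Emit:
arm_command(steps=[0.001, -0.0004, 0, 0, 0, 0, 0, 0, 0, 0, 0, 0, 0, 0, 0, 0, 0, 0, 0, 0, 0, 0, 0, 0], grip=0.0)

```text
clock: 6.02
position: [437.9, -272.6, 17.0]
ee_rot: [0.756, -0.655, 0.001, -0.0]
contact_force: [-0.7, 1.7, 6.3]
gripper_width: 19.2
grasp_force: 60.2
```

Emit:
arm_command(steps=[0, 0, -0.02, 0, 0, 0, -0.04, 0, 0, 0, -0.04, 0, 0, 0, -0.04, 0, 0, 0, -0.04, 0])

```text
clock: 6.65
position: [436.2, -271.8, 196.2]
ee_rot: [0.756, -0.655, -0.001, -0.0]
contact_force: [0.6, -0.0, -4.1]
gripper_width: 19.5
grasp_force: 59.1
```

```bash
python3 go.py 600.4 145.6 195 2.14
```

```text
t 6.65 p [ 436.2 -271.8  196.2] psi -81.9 shift [-389.9 -221.7    1.5] roll deg 6.0 rad 0.105
```

Emit:
arm_command(steps=[-0.0325, -0.0185, 0, 0, -0.0325, -0.0185, 0, 0, -0.0325, -0.0185, 0, 0, -0.0325, -0.0185, 0, 0, -0.0325, -0.0185, 0, 0, -0.0325, -0.0185, 0, 0, -0.0325, -0.0185, 0, 0, -0.0325, -0.0185, 0, 0, -0.0325, -0.0185, 0, 0, -0.0325, -0.0185, 0, 0, -0.0325, -0.0185, 0, 0, -0.0325, -0.0185, 0, 0, 0, 0, 0, 0.105, 0, 0, 0, 0, 0, 0, 0, 0, 0, 0, 0, 0])

```text
clock: 8.65
position: [601.2, 144.7, 195.8]
ee_rot: [0.72, -0.694, -0.0, 0.0]
contact_force: [0.9, -0.2, -3.8]
gripper_width: 19.5
grasp_force: 59.5
```

```bash
python3 go.py 600.4 145.6 48 2.14; python3 -c "
from h import *
cv2.imwrite('pics/p60.png',crop(get_image('scene')[...,::-1],(350,215),60,50,5))"
```

```text
t 8.65 p [601.2 144.7 195.8] psi -87.8 shift [ -0.9   0.7 147.8] roll deg 0.0 rad 0.001
```

View pics/p60.png

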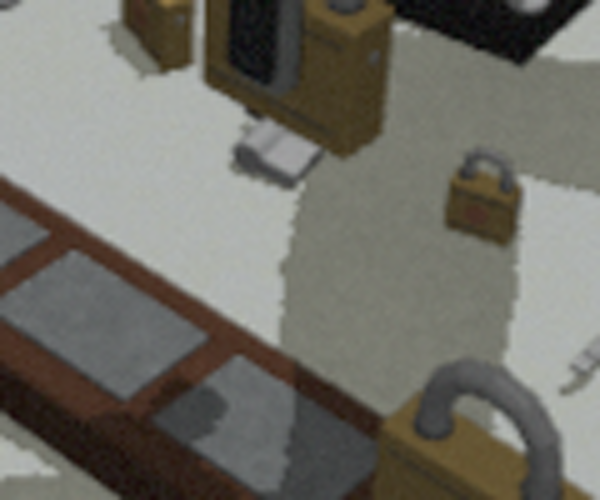

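The 60 lock hangs upright in the grip (crop ~(300,80)), with P1 free below it. Lowering.

Emit:
arm_command(steps=[-0.0009, 0.0007, 0.03, 0, 0, 0, 0.035, 0, 0, 0, 0.035, 0, 0, 0, 0.025, 0, 0, 0, 0.015, 0, 0, 0, 0.003, 0, 0, 0, 0, 0])

```text
clock: 9.57
position: [601.5, 146.3, 53.8]
ee_rot: [0.721, -0.693, 0.0, -0.001]
contact_force: [0.2, 0.4, -3.4]
gripper_width: 19.3
grasp_force: 59.4
```

```bash
python3 go.py 600.4 145.6 49 2.14; python3 -c "
from h import *
cv2.imwrite('pics/p60b.png',crop(get_image('scene')[...,::-1],(350,240),60,50,6))"
```

```text
t 9.57 p [601.5 146.3  53.8] psi -87.8 shift [0.7 1.1 4.8] roll deg 0.1 rad 0.001
```

View pics/p60b.png

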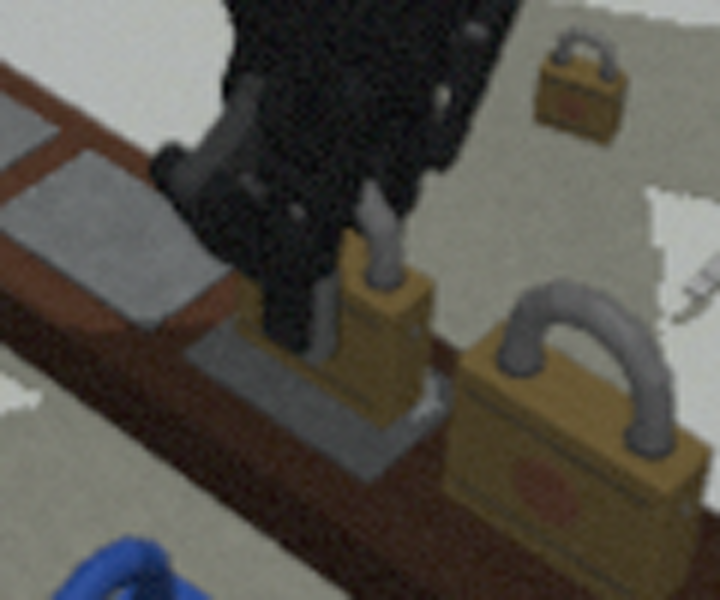

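The lock is just above P1, in line and clear of the 70. Setting it down gently.

Emit:
arm_command(steps=[0.0005, 0.0008, 0.0015, 0, 0, 0, 0.0015, 0, 0, 0, 0, 0])

```text
clock: 10.0
position: [600.0, 145.6, 50.1]
ee_rot: [0.72, -0.694, 0.0, -0.0]
contact_force: [-0.8, 0.1, -2.7]
gripper_width: 19.3
grasp_force: 59.6
```

Emit:
arm_command(steps=[0, 0, 0.0015, 0, 0, 0, 0, 0])

```text
clock: 10.25
position: [600.0, 145.7, 50.1]
ee_rot: [0.721, -0.693, 0.0, -0.0]
contact_force: [-2.8, -0.0, 4.9]
gripper_width: 19.0
grasp_force: 60.7
```

Emit:
arm_command(steps=[0, 0, 0, 0, 0, 0, 0, 0, 0, 0, 0, 0, 0, 0, 0, 0], grip=0.045)

```text
clock: 10.75
position: [600.1, 145.6, 48.3]
ee_rot: [0.72, -0.694, 0.0, -0.0]
contact_force: [-0.4, 0.1, 0.2]
gripper_width: 45.2
grasp_force: 0.0
```

Emit:
arm_command(steps=[0, 0, -0.02, 0, 0, 0, -0.035, 0, 0, 0, -0.035, 0, 0, 0, -0.035, 0])

```text
clock: 11.25
position: [599.9, 145.6, 174.4]
ee_rot: [0.72, -0.694, 0.0, 0.0]
contact_force: [0.5, 0.5, -0.2]
gripper_width: 45.2
grasp_force: 0.0
```

```bash
python3 go.py 422 -94.2 120 -19.3
```

```text
t 11.25 p [599.9 145.6 174.4] psi -87.8 shift [232.8 186.9  54.5] roll deg 21.5 rad 0.375
```

Emit:
arm_command(steps=[0.0259, 0.0208, 0, 0, 0.0259, 0.0208, 0, 0, 0.0259, 0.0208, 0, 0, 0.0259, 0.0208, 0, 0, 0.0259, 0.0208, 0, 0, 0.0259, 0.0208, 0.01, 0, 0.0259, 0.0208, 0.014, 0, 0.0259, 0.0208, 0.015, 0, 0.0259, 0.0208, 0.015, 0, 0, 0, 0, 0.125, 0, 0, 0, 0.125, 0, 0, 0, 0.125, 0, 0, 0, 0, 0, 0, 0, 0])

```text
clock: 13.0
position: [421.8, -94.4, 119.5]
ee_rot: [-0.579, 0.815, -0.0, 0.0]
contact_force: [0.3, 0.9, -0.2]
gripper_width: 44.9
grasp_force: 0.0
```

```bash
python3 go.py 422 -94.2 9 -19.3; python3 - <<'E'
from h import *
im=get_image('top');cv2.imwrite('pics/top1.png',im[...,::-1])
t=im[...,::-1].copy();k=6
# 60 lock now, z block top = 81
u=proj('top',[600.4,145.6,81])[0];c=(int(u[0]),int(u[1]));w,h=20,14
hsv=cv2.cvtColor(crop(t,c,w,h,k),cv2.COLOR_BGR2HSV)
p=(np.argwhere(cv2.inRange(hsv,(15,120,95),(35,255,255))>0)[:,::-1]+.5)/k-.5+[c[0]-w,c[1]-h]
print(cv2.minAreaRect(onplane('top',p,81)[:,:2].astype(np.float32)))
E
```

```text
t 13.0 p [421.8 -94.4 119.5] psi -109.2 shift [-3.000e-01 -1.000e-01  1.105e+02] roll deg 0.1 rad 0.002
((598.662109375, 145.95652770996094), (20.26600456237793, 58.81943893432617), 2.2143216133117676)
```

The 60 lock now stands at (598.7,146.0) with yaw 2.2°, so it is good. Now the 50.

Emit:
arm_command(steps=[0, 0, 0.03, 0, 0, 0, 0.03, 0, 0, 0, 0.03, 0, 0, 0, 0.02, 0, 0, 0, 0, 0])

```text
clock: 13.68
position: [420.8, -94.5, 8.3]
ee_rot: [-0.579, 0.815, 0.001, -0.002]
contact_force: [0.6, -0.1, 0.4]
gripper_width: 44.8
grasp_force: 0.0
```

Emit:
arm_command(steps=[0, 0, 0, 0, 0, 0, 0, 0, 0, 0, 0, 0, 0, 0, 0, 0, 0, 0, 0, 0], grip=0.0)

```text
clock: 14.3
position: [422.7, -94.3, 10.4]
ee_rot: [-0.579, 0.816, -0.001, 0.001]
contact_force: [-0.5, 0.5, 6.4]
gripper_width: 17.2
grasp_force: 59.7
```

Emit:
arm_command(steps=[0, 0, -0.02, 0, 0, 0, -0.03, 0, 0, 0, -0.04, 0, 0, 0, -0.04, 0, 0, 0, -0.04, 0])

```text
clock: 14.92
position: [420.6, -94.4, 180.3]
ee_rot: [-0.578, 0.816, 0.001, -0.0]
contact_force: [0.5, -1.0, -3.8]
gripper_width: 17.3
grasp_force: 58.7
```

```bash
python3 go.py 603.7 57.6 180 2.14
```

```text
t 14.93 p [420.6 -94.4 180.3] psi -109.3 shift [-2.041e+02 -1.225e+02  1.000e-01] roll deg -21.5 rad -0.375
```

Emit:
arm_command(steps=[-0.0255, -0.0153, 0, 0, -0.0255, -0.0153, 0, 0, -0.0255, -0.0153, 0, 0, -0.0255, -0.0153, 0, 0, -0.0255, -0.0153, 0, 0, -0.0255, -0.0153, 0, 0, -0.0255, -0.0153, 0, 0, -0.0255, -0.0153, 0, 0, 0, 0, 0, -0.125, 0, 0, 0, -0.125, 0, 0, 0, -0.125, 0, 0, 0, 0, 0, 0, 0, 0])

```text
clock: 16.55
position: [604.2, 57.5, 179.0]
ee_rot: [0.72, -0.694, -0.0, 0.0]
contact_force: [0.9, -0.1, -2.4]
gripper_width: 17.0
grasp_force: 58.9
```

Emit:
arm_command(steps=[0, 0, 0.03, 0, 0, 0, 0.035, 0, 0, 0, 0.035, 0, 0, 0, 0.02, 0, 0, 0, 0.013, 0, 0, 0, 0, 0])

```text
clock: 17.3
position: [604.3, 57.5, 45.7]
ee_rot: [0.72, -0.694, -0.0, 0.001]
contact_force: [-0.5, 0.5, -2.1]
gripper_width: 17.1
grasp_force: 59.0
```

```bash
python3 go.py 603.7 57.6 42 2.14
```

```text
t 17.3 p [604.3  57.5  45.7] psi -87.9 shift [-0.2  0.6  3.7] roll deg 0.0 rad 0.0
```

Emit:
arm_command(steps=[0, 0, 0.0015, 0, 0, 0, 0, 0])

```text
clock: 17.55
position: [605.3, 57.8, 45.9]
ee_rot: [0.72, -0.694, 0.0, -0.001]
contact_force: [0.2, 0.3, -2.8]
gripper_width: 17.1
grasp_force: 59.0
```

Emit:
arm_command(steps=[0, 0, 0.0015, 0, 0, 0, 0, 0])

```text
clock: 17.8
position: [604.7, 57.6, 43.6]
ee_rot: [0.72, -0.694, 0.0, -0.0]
contact_force: [-0.0, -0.5, -2.4]
gripper_width: 16.9
grasp_force: 59.0
```

Emit:
arm_command(steps=[0, 0.0005, 0.0012, 0, 0, 0, 0, 0])

```text
clock: 18.05
position: [604.8, 57.6, 43.5]
ee_rot: [0.721, -0.693, 0.001, -0.001]
contact_force: [-1.9, 0.8, 5.6]
gripper_width: 17.2
grasp_force: 60.0
```

Emit:
arm_command(steps=[0, 0, 0.001, 0, 0, 0, 0, 0])

```text
clock: 18.3
position: [604.8, 57.6, 43.5]
ee_rot: [0.721, -0.693, 0.001, -0.001]
contact_force: [-3.7, -0.3, 10.2]
gripper_width: 17.2
grasp_force: 60.9
```

Touched. Release, lift, then go to the 40.

Emit:
arm_command(steps=[0, 0, 0, 0, 0, 0, 0, 0, 0, 0, 0, 0, 0, 0, 0, 0], grip=0.045)

```text
clock: 18.8
position: [604.2, 57.6, 40.9]
ee_rot: [0.72, -0.694, -0.0, 0.0]
contact_force: [-0.3, -0.3, -0.3]
gripper_width: 44.8
grasp_force: 0.0
```

Emit:
arm_command(steps=[0, 0, -0.02, 0, 0, 0, -0.035, 0, 0, 0, -0.04, 0, 0, 0, -0.04, 0, 0, 0, -0.03, 0])

```text
clock: 19.42
position: [604.6, 57.7, 208.2]
ee_rot: [0.72, -0.694, 0.001, -0.001]
contact_force: [0.5, -0.5, -0.4]
gripper_width: 44.8
grasp_force: 0.0
```

```bash
python3 go.py 443 258.4 110 -10.4
```

```text
t 19.43 p [604.6  57.7 208.2] psi -87.8 shift [-206.7  154.    98. ] roll deg 12.6 rad 0.22
```

Emit:
arm_command(steps=[-0.0258, 0.0192, 0, 0, -0.0258, 0.0192, 0, 0, -0.0258, 0.0192, 0, 0, -0.0258, 0.0192, 0, 0, -0.0258, 0.0192, 0, 0, -0.0258, 0.0192, 0, 0, -0.0258, 0.0192, 0, 0, -0.0258, 0.0192, 0, 0, 0, 0, 0.033, 0.11, 0, 0, 0.033, 0.11, 0, 0, 0.032, 0, 0, 0, 0, 0, 0, 0, 0, 0])

```text
clock: 21.05
position: [443.7, 258.6, 109.3]
ee_rot: [-0.64, 0.768, -0.0, 0.001]
contact_force: [-0.4, 0.3, 1.2]
gripper_width: 45.2
grasp_force: 0.0
```

```bash
python3 go.py 443 258.4 6 -10.4
```

```text
t 21.05 p [443.7 258.6 109.3] psi -100.4 shift [  0.4   0.8 103.3] roll deg 0.0 rad 0.0
```

Emit:
arm_command(steps=[0.0004, 0.0008, 0.03, 0, 0, 0, 0.03, 0, 0, 0, 0.025, 0, 0, 0, 0.018, 0, 0, 0, 0, 0])

```text
clock: 21.68
position: [442.4, 258.1, 5.5]
ee_rot: [-0.64, 0.768, -0.0, 0.0]
contact_force: [0.2, -1.0, 0.8]
gripper_width: 44.9
grasp_force: 0.0
```

Emit:
arm_command(steps=[0, 0, 0, 0, 0, 0, 0, 0, 0, 0, 0, 0, 0, 0, 0, 0, 0, 0, 0, 0], grip=0.0)

```text
clock: 22.3
position: [443.0, 258.7, 6.8]
ee_rot: [-0.64, 0.768, 0.0, 0.002]
contact_force: [-0.2, -0.3, 6.4]
gripper_width: 14.5
grasp_force: 59.5
```

Emit:
arm_command(steps=[0, 0, -0.02, 0, 0, 0, -0.03, 0, 0, 0, -0.04, 0, 0, 0, -0.04, 0, 0, 0, -0.04, 0])

```text
clock: 22.92
position: [441.4, 257.3, 176.5]
ee_rot: [-0.64, 0.769, 0.0, -0.0]
contact_force: [-0.6, 0.6, -1.9]
gripper_width: 15.1
grasp_force: 58.5
```

```bash
python3 go.py 607 -30.3 176 2.14
```

```text
t 22.93 p [441.4 257.3 176.5] psi -100.4 shift [ 252.9 -215.     0.4] roll deg -12.6 rad -0.22
```

Emit:
arm_command(steps=[0.0253, -0.0215, 0, 0, 0.0253, -0.0215, 0, 0, 0.0253, -0.0215, 0, 0, 0.0253, -0.0215, 0, 0, 0.0253, -0.0215, 0, 0, 0.0253, -0.0215, 0, 0, 0.0253, -0.0215, 0, 0, 0.0253, -0.0215, 0, 0, 0.0253, -0.0215, 0, 0, 0.0253, -0.0215, 0, 0, 0, 0, 0, -0.11, 0, 0, 0, -0.11, 0, 0, 0, 0, 0, 0, 0, 0])

```text
clock: 24.68
position: [607.4, -29.9, 175.1]
ee_rot: [0.72, -0.694, -0.0, 0.0]
contact_force: [-0.3, -0.0, -1.1]
gripper_width: 15.0
grasp_force: 58.8
```

Emit:
arm_command(steps=[0, 0, 0.03, 0, 0, 0, 0.035, 0, 0, 0, 0.035, 0, 0, 0, 0.02, 0, 0, 0, 0.012, 0, 0, 0, 0, 0])

```text
clock: 25.42
position: [607.4, -29.9, 42.7]
ee_rot: [0.72, -0.694, -0.0, 0.001]
contact_force: [0.2, -0.0, -1.7]
gripper_width: 15.2
grasp_force: 58.8
```

```bash
python3 go.py 607.3 -30.3 40 2.14
```

```text
t 25.43 p [607.4 -29.9  42.7] psi -87.8 shift [0.4 0.1 2.7] roll deg 0.0 rad 0.0
```

Emit:
arm_command(steps=[0.0004, 0, 0.0015, 0, 0, 0, 0, 0])

```text
clock: 25.68
position: [608.3, -30.3, 42.7]
ee_rot: [0.72, -0.694, 0.001, -0.001]
contact_force: [0.1, 0.1, -1.2]
gripper_width: 14.7
grasp_force: 58.8
```

Emit:
arm_command(steps=[0, 0, 0.0012, 0, 0, 0, 0, 0])

```text
clock: 25.92
position: [607.7, -30.4, 40.7]
ee_rot: [0.72, -0.694, 0.0, -0.0]
contact_force: [0.5, -0.1, -1.4]
gripper_width: 15.1
grasp_force: 58.8
```

Emit:
arm_command(steps=[0, 0, 0.001, 0, 0, 0, 0, 0])

```text
clock: 26.18
position: [607.9, -30.4, 39.9]
ee_rot: [0.72, -0.693, 0.0, -0.0]
contact_force: [-1.3, 0.0, 1.8]
gripper_width: 15.2
grasp_force: 59.3
```

Touched. Release, lift, then the 30.

Emit:
arm_command(steps=[0, 0.0003, 0.0005, 0, 0, 0, 0, 0, 0, 0, 0, 0, 0, 0, 0, 0], grip=0.045)

```text
clock: 26.68
position: [607.4, -30.4, 39.0]
ee_rot: [0.72, -0.694, 0.0, 0.0]
contact_force: [-0.2, 0.1, -0.7]
gripper_width: 45.0
grasp_force: 0.0
```

Emit:
arm_command(steps=[0, 0, -0.02, 0, 0, 0, -0.035, 0, 0, 0, -0.04, 0, 0, 0, -0.04, 0, 0, 0, -0.03, 0])

```text
clock: 27.3
position: [607.7, -30.4, 206.2]
ee_rot: [0.72, -0.694, 0.001, -0.001]
contact_force: [0.1, -0.5, -0.6]
gripper_width: 44.8
grasp_force: 0.0
```

```bash
python3 go.py 420.7 103.7 100 15.8
```

```text
t 27.3 p [607.7 -30.4 206.2] psi -87.8 shift [-141.1  182.   105.8] roll deg -13.6 rad -0.238
```

Emit:
arm_command(steps=[-0.0176, 0.0227, 0, 0, -0.0176, 0.0227, 0, 0, -0.0176, 0.0227, 0, 0, -0.0176, 0.0227, 0, 0, -0.0176, 0.0227, 0, 0, -0.0176, 0.0227, 0, 0, -0.0176, 0.0227, 0, 0, -0.0176, 0.0227, 0, 0, 0, 0, 0.035, -0.119, 0, 0, 0.035, -0.119, 0, 0, 0.035, 0, 0, 0, 0, 0, 0, 0, 0, 0])

```text
clock: 28.92
position: [421.5, 103.9, 100.1]
ee_rot: [0.798, -0.603, 0.001, -0.001]
contact_force: [0.2, 0.6, 0.7]
gripper_width: 45.1
grasp_force: 0.0
```

```bash
python3 go.py 420.7 103.7 5 15.8; python3 - <<'E'
from h import *
im=get_image('top');t=im[...,::-1].copy();cv2.imwrite('pics/top2.png',t);k=6
for nm,x,y,H in((60,600.4,145.6,48),(50,603.7,57.6,41),(40,607,-30.3,34)):
    H+=33;u=proj('top',[x,y,H])[0];c=(int(u[0]),int(u[1]));w,h=16,14
    hsv=cv2.cvtColor(crop(t,c,w,h,k),cv2.COLOR_BGR2HSV)
    p=(np.argwhere(cv2.inRange(hsv,(15,120,95),(35,255,255))>0)[:,::-1]+.5)/k-.5+[c[0]-w,c[1]-h]
    print(nm,cv2.minAreaRect(onplane('top',p,H)[:,:2].astype(np.float32)))
E
```

```text
t 28.93 p [421.5 103.9 100.1] psi -74.2 shift [-0.   1.  95.1] roll deg 0.0 rad 0.001
60 ((598.630126953125, 145.97764587402344), (20.11690330505371, 58.80043029785156), 1.9731128215789795)
50 ((603.8157348632812, 56.89009094238281), (19.03331756591797, 49.94209289550781), 1.359610676765442)
40 ((607.2099609375, -30.371564865112305), (16.482030868530273, 39.31468200683594), 0.9299854040145874)
```

The three placed locks are all within about 2 mm and 1°. Now the 30.

Emit:
arm_command(steps=[0, 0.0008, 0.03, 0, 0, 0, 0.03, 0, 0, 0, 0.02, 0, 0, 0, 0.015, 0, 0, 0, 0, 0])

```text
clock: 29.6
position: [420.3, 103.5, 4.4]
ee_rot: [0.798, -0.603, 0.0, -0.0]
contact_force: [-0.8, 0.7, 0.0]
gripper_width: 44.8
grasp_force: 0.0
```

Emit:
arm_command(steps=[0, 0, 0, 0, 0, 0, 0, 0, 0, 0, 0, 0, 0, 0, 0, 0, 0, 0, 0, 0], grip=0.0)

```text
clock: 30.22
position: [420.7, 103.8, 5.3]
ee_rot: [0.798, -0.603, 0.001, -0.001]
contact_force: [-0.5, -0.2, 5.8]
gripper_width: 12.5
grasp_force: 59.2
```

Emit:
arm_command(steps=[0, 0, -0.02, 0, 0, 0, -0.03, 0, 0, 0, -0.04, 0, 0, 0, -0.04, 0, 0, 0, -0.04, 0])

```text
clock: 30.85
position: [419.4, 103.0, 175.8]
ee_rot: [0.798, -0.603, 0.0, -0.0]
contact_force: [0.9, 0.4, -0.3]
gripper_width: 13.1
grasp_force: 58.5
```

```bash
python3 go.py 610.3 -118.3 175 2.14
```

```text
t 30.85 p [419.4 103.  175.8] psi -74.2 shift [ 264.9 -123.4    0.7] roll deg 13.7 rad 0.238
```

Emit:
arm_command(steps=[0.0265, -0.0123, 0, 0, 0.0265, -0.0123, 0, 0, 0.0265, -0.0123, 0, 0, 0.0265, -0.0123, 0, 0, 0.0265, -0.0123, 0, 0, 0.0265, -0.0123, 0, 0, 0.0265, -0.0123, 0, 0, 0.0265, -0.0123, 0, 0, 0.0265, -0.0123, 0, 0, 0.0265, -0.0123, 0, 0, 0, 0, 0, 0.119, 0, 0, 0, 0.119, 0, 0, 0, 0, 0, 0, 0, 0])

```text
clock: 32.6
position: [610.2, -118.2, 174.2]
ee_rot: [0.721, -0.693, -0.0, -0.0]
contact_force: [0.2, -0.0, -0.1]
gripper_width: 12.6
grasp_force: 58.6
```

Emit:
arm_command(steps=[0, 0, 0.03, 0, 0, 0, 0.035, 0, 0, 0, 0.035, 0, 0, 0, 0.02, 0, 0, 0, 0.012, 0, 0, 0, 0, 0])

```text
clock: 33.35
position: [610.1, -118.2, 41.5]
ee_rot: [0.721, -0.693, -0.0, 0.0]
contact_force: [0.0, -1.0, -0.2]
gripper_width: 12.8
grasp_force: 58.6
```

```bash
python3 go.py 610.3 -118.3 38 2.14
```

```text
t 33.35 p [ 610.1 -118.2   41.5] psi -87.8 shift [ 0.1 -0.2  3.5] roll deg 0.1 rad 0.001
```

Emit:
arm_command(steps=[0, 0, 0.0015, 0, 0, 0, 0, 0])

```text
clock: 33.6
position: [610.9, -118.2, 41.5]
ee_rot: [0.72, -0.693, 0.001, -0.001]
contact_force: [-0.0, -0.5, -0.9]
gripper_width: 13.0
grasp_force: 58.6
```

Emit:
arm_command(steps=[0, 0, 0.0012, 0, 0, 0, 0, 0])

```text
clock: 33.85
position: [610.4, -118.2, 39.5]
ee_rot: [0.72, -0.694, 0.0, -0.0]
contact_force: [0.7, -0.7, -0.9]
gripper_width: 12.5
grasp_force: 58.6
```

Emit:
arm_command(steps=[0, 0, 0.001, 0, 0, 0, 0, 0])

```text
clock: 34.1
position: [610.5, -118.3, 38.4]
ee_rot: [0.72, -0.694, 0.0, -0.0]
contact_force: [-0.8, -0.8, -1.3]
gripper_width: 12.9
grasp_force: 58.8
```

Emit:
arm_command(steps=[0, 0, 0.001, 0, 0, 0, 0, 0])

```text
clock: 34.35
position: [610.5, -118.3, 38.4]
ee_rot: [0.721, -0.693, 0.0, -0.0]
contact_force: [-1.6, -0.7, 5.0]
gripper_width: 12.8
grasp_force: 59.5
```

Emit:
arm_command(steps=[0, 0, 0, 0, 0, 0, 0, 0, 0, 0, 0, 0, 0, 0, 0, 0], grip=0.045)

```text
clock: 34.85
position: [610.3, -118.3, 37.1]
ee_rot: [0.72, -0.694, -0.0, 0.0]
contact_force: [0.2, 0.5, -0.8]
gripper_width: 44.9
grasp_force: 0.0
```

Emit:
arm_command(steps=[0, 0, -0.02, 0, 0, 0, -0.035, 0, 0, 0, -0.04, 0, 0, 0, -0.04, 0, 0, 0, -0.03, 0, 0, 0.04, 0, 0, 0, 0.04, 0, 0, 0, 0.04, 0, 0, 0, 0.04, 0, 0, 0, 0.04, 0, 0, 0, 0, 0, 0])

```text
clock: 36.22
position: [407.9, -126.0, 202.6]
ee_rot: [0.72, -0.694, -0.0, -0.0]
contact_force: [1.2, 0.6, 0.2]
gripper_width: 45.0
grasp_force: 0.0
```

```bash
python3 - <<'E'
from h import *
im=get_image('top');t=im[...,::-1].copy();k=6
s=get_image('scene')[...,::-1];cv2.imwrite('pics/fin.png',np.vstack([crop(t,(313,185),112,30,3.2),cv2.resize(crop(s,(310,215),112,75,3.2),(716,380))[:,:716]] if 0 else [crop(t,(313,185),112,30,3),crop(s,(310,225),112,65,3)]))
for nm,x,y,H in((70,597.1,233.5,52),(60,600.4,145.6,48),(50,603.7,57.6,41),(40,607,-30.3,34),(30,610.3,-118.3,27)):
    H+=33;u=proj('top',[x,y,H])[0];c=(int(u[0]),int(u[1]));w,h=17,14
    hsv=cv2.cvtColor(crop(t,c,w,h,k),cv2.COLOR_BGR2HSV)
    p=(np.argwhere(cv2.inRange(hsv,(15,120,95),(35,255,255))>0)[:,::-1]+.5)/k-.5+[c[0]-w,c[1]-h]
    r=cv2.minAreaRect(onplane('top',p,H)[:,:2].astype(np.float32));print(nm,[np.round(v,1) for v in r])
E
```

```text
70 [array([596.7, 233.4]), array([24.3, 69. ]), np.float64(1.6)]
60 [array([598.7, 146. ]), array([20.3, 58.8]), np.float64(2.2)]
50 [array([603.8,  56.7]), array([19. , 50.3]), np.float64(1.4)]
40 [array([607.4, -30.4]), array([16.9, 39.3]), np.float64(1.0)]
30 [array([ 609.1, -117.9]), array([14.1, 29.3]), np.float64(0.4)]
```

View pics/fin.png

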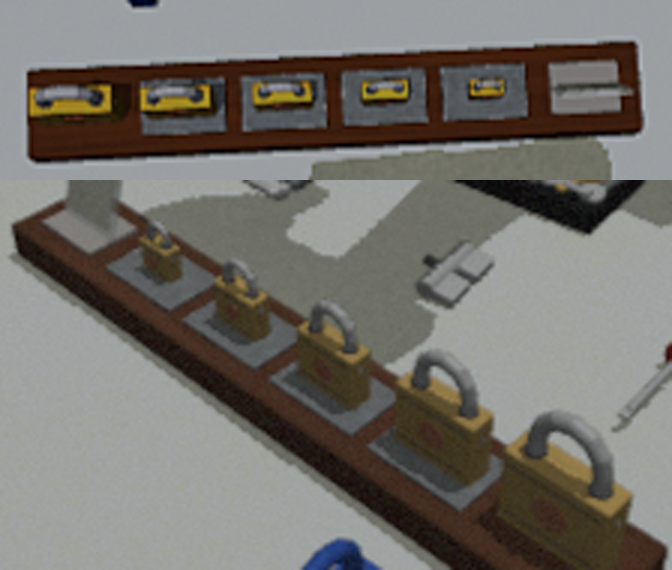

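The final picture shows all five locks upright, falling in size from (70,100) to (487,88) in the top crop. Each is centred on its pad to within 2 mm, and the gripper is clear. Handing in.

```bash
python3 -c "
from bench import *
print(job_done())"
```

```text
the job is handed in; nothing more can be done
None
```

The four padlocks stand upright on the pads, 60, 50, 40 and 30 in falling size from the 70, each measured within 2 mm of its pad's middle and about 2° of the plinth line; the job was handed in at about 36 s with the gripper clear, and no verdict came back.

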